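# Closing ring, then hold the shutter switch down

### The job

It is closing time at the farmhouse reception: give the last-call ring on the chrome desk bell, pressing its plunger right down to its stop and letting it come back up, without shoving the bell. Then run the hatch shutter down: with the fingertips, press the near half of the big rocker on the black hold-to-run station (the half toward the robot, its arrow pointing at the robot) fully down to its stop, firmly but without leaning hard on it, and never the far half. The shutter runs only while the rocker is pressed, so finish while still holding the near half down, and leave everything else on the console where it is.

Things in the scene. Friction and masses are not known exactly. Their poses are not given: they have to be found in the camera images.
- bell: loose chrome desk bell, 0.25 kg, a dome 85 mm across on a black round foot 86 mm across, 68 mm tall to the top of its plunger; origin at the centre of its underside, z up. It stands left or right in the working area, the hold-to-run station on the other side
- plunger_top (a point): centre of the top of the bell's plunger head, on the bell's axis, 68 mm above the console when up. The head is a round chrome button 18 mm across (top flat 12 mm) that stands 14 mm above the dome's collar and moves straight down with the press
- plunger (a joint): travel of the bell plunger in m: 0 up, 0.006 fully down at its stop. Spring: 2 N to start it moving, 5 N at the stop; it comes back up by itself when let go
- station: black hold-to-run station of the roller shutter, screwed to the console (fixed): foot plate 176 x 100 mm, housing 150 x 84 mm, rim 43 mm high, with a dark grey rocker 104 x 62 mm in its top. Origin at the centre of its underside; its own x axis points from the near (front) end to the far end, which carries a round key lock; it is turned at most 0.35 rad from facing the robot
- rocker_front (a point): the place to press: on the upper face of the near (front) half of the rocker, mid-width, 36 mm from the rocker's pivot, 53 mm above the console at rest; it moves with the rocker, 9 mm down at full travel (it is then 44 mm above the console, the face sloping 0.13 rad down toward the near end; at rest it slopes 0.11 rad up that way)
- rocker_rear (a point): the same point on the far half of the rocker (raises the shutter: not to be pressed)
- rocker (a joint): angle of the rocker in rad: 0 at rest in the middle, +0.24 with the near half fully down at its stop, -0.24 with the far half fully down. Spring to the middle, 1.4 N m/rad: holding the near half at its stop takes about 9 N at rocker_front; the stop itself is hard, so the force climbs steeply past it
- jar: bystander: glass jar with a steel twist cap, 80 mm across, 110 mm tall; origin at the centre of its underside
- coaster: bystander: round ceramic coaster, 100 mm across, 9 mm thick, with the mug standing on it; origin at the centre of its underside
- mug: bystander: white mug on the coaster, 76 mm across without its handle, 88 mm tall; origin at the centre of its underside
- card_terminal: bystander: black card payment terminal with small keys, lying flat, 165 x 78 mm, 41 mm tall; origin at the centre of its underside
- pen_pot: bystander: terracotta pot with pens, 76 mm across, 150 mm tall with the pens; origin at the centre of its underside
- room_key: bystander: brass key on a dark wooden tag 85 x 36 x 10 mm; origin at the centre of the tag's underside
Mind the look-alikes: they are no part of the job. What is shaped like the bell but green or pink is not meant.

How it is judged (in metres and radians):
On the way, in this order (a step that is already met when the one before it is completed fails the run):
1. the bell's plunger is pressed down to its stop (value of joint plunger above 0.0048 m), for 0.02 s.
2. the plunger has come back up and the bell is let go (value of joint plunger below 0.0015 m and contact force between each of the arm, the fingers and bell below 0.1 N), for 0.1 s.
3. the near half of the rocker is pressed fully down (value of joint rocker above 0.17 rad), for 0.2 s.
At the end, for the whole second after the job is handed in: the gripper fingers still hold the near half of the rocker down, beyond 0.17 of its 0.24 rad, pressing it with more than 4 N; the bell stands upright within 30 mm of where it was, its plunger up (under 1.5 mm) (value of joint rocker above 0.17 rad and contact force between the fingers and rocker above 4 N and value of joint plunger below 0.0015 m and angle between bell's own z axis and vertical below 0.1 rad and distance of bell from where it was at the start of the episode below 0.03 m); the arm keeps its last pose, push and grip.
It fails at once if the far half of the rocker was pressed down (value of joint rocker below -0.08 rad).
It fails at once if the rocker was leaned on with more than 70 N (contact force between any of the fingers, the arm and rocker above 70 N).
It fails at once if the bell was shoved more than 30 mm or tipped (distance of bell from where it was at the start of the episode above 0.03 m or angle between bell's own z axis and vertical above 0.3 rad).
It fails at once if a bystander was moved more than 30 mm (distance of any of jar, coaster, mug, card_terminal, pen_pot, room_key from where it was at the start of the episode above 0.03 m).
It also fails if it takes over 38 s, if anything falls off the work surface, if the arm or the gripper's body presses on something with over 40 N, if the wrist force passes 120 N, or if a joint passes its speed limit or range.

### The arm

A 6-joint arm with a two-finger parallel gripper is mounted at the origin on the work surface. World frame = base frame: x ahead of the robot, y to its left, z up, the work surface at z = 0. Lengths are in m, angles in degrees, forces in N, time in s.
With the tool pointing down it reaches from about 0.425 to 0.95 m from the base axis. Payload 3.5 kg.
Tool frame: the origin (TCP) lies midway between the tips of the shut fingers; the grasp point (between the pads) lies 19 mm behind it (arm.grip_depth is the distance from the TCP to the grasp point, in m); z points along the fingers, y is the line along which they close (so a half turn about z gives the same grasp; the last joint's range is limited). The gripper opens to 85 mm and grips with 20 to 120 N. Pads are 22 mm wide; open, the fingers measure 114 mm over their backs; the gripper's body (76 mm by 85 mm) begins 54 mm behind the grasp point. The pads swing forward as they close: fully open they stand 13 mm farther back than shut.
Start: joints at [55.348, 16.404, 90.338, -0, 73.258, -8.594], TCP at [0.296, 0.606, 0.231] pointing down, gripper open.
Joint ranges: [-158.93, 158.93], [-51.34, 127.21], [12.03, 142.37], [-87.48, 267.48], [13.55, 161.25], [-162.69, 162.69]. Speed limits (degrees/s): [159.86, 159.86, 180, 180, 180, 180].

### API

Orientations are given as [roll, pitch, yaw] about the fixed x, y, z axes, in that order (R = Rz(yaw) Ry(pitch) Rx(roll)).
In Python, from station import state, viewer, order, arm gives the robot as it stands.
- The arm moves only by the tool servo_tool, never from a script. Its argument "motion" is a list of rows, each an object of numbers: "tx", "ty", "tz": the shift along the tool's x, y, z in m; "ax", "ay", "az": the turn, a rotation vector about the tool's x, y, z in rad; "gripper": the finger opening in m, from 0 to 0.0854. In form: [{"tx": .., "ty": .., "tz": .., "ax": .., "ay": .., "az": .., "gripper": ..}, ...]. A call has 1 to 20 rows; each row is the pose to reach, as a shift and turn from the pose commanded when the call began, along the tool's axes at that moment; what a row does not reach only later rows make up. A row lasts 1/8 s, in which the tool goes at most 62.5 mm and 10.7 degrees, less where a joint would pass 70% of its speed; a pose out of reach is approached as far as the arm can. A call with a gripper value outside its range is refused whole. The fingers move at their own pace and stop on an object; "force" is the grip in N (left out, the last holds). Time passes only in rows, so rows that repeat a pose let the fingers close. It gives the time, the measured TCP pose, the force, the opening and the grip force at its end, in the units of the state.
- state(): the state, without advancing time (a new reading comes with each control period).
- viewer.snapshot(name): name is "scene" or "top"; returns (picture, depth): 420x560x3 uint8, blue, green, red; 420x560 float32, m along the optical axis (not along the pixel's ray), 0 where there is no reading.
- viewer.camera_params(name): a dict with "vertical_fov" (degrees; the focal length in pixels is half the picture's height over the tangent of half this angle, whatever the lens; pixels are square), "cx", "cy" (the principal point, pixels), "k1" (the pictures are not rectified: a ray, as slopes to the right and down, at radius r is drawn at 1 + k1 r^2 times it, then the intrinsics apply), "position" and "attitude" of the camera in the world. Camera axes: x right, y down, z forward; pixel columns grow to the right and rows downward; lengths in m; the calibration is good to about 2 mm. A picture is of the moment at which its call begins. camera_params takes no time and is no camera call.
- order.finish_job(): hands the job in; it is judged then, once.
The state is a dict: "t": time; "joints": joint angles; "qvel": joint speeds; "joint_torque": joint torques, N m; "ee_pos": TCP position; "tool_rot": TCP orientation; "ft_force": force on the tool from outside, world axes, zero at the start; "moment": the same for the moment, N m; "opening": finger opening in m; "grasp_force": force on a finger pad.
Only numpy, scipy, OpenCV 4.12 (cv2) and the standard library are available. Lean on these libraries where they do the work, as an engineer would, in place of code of your own. Each camera call takes 0.05 s, during which the arm holds its last target. There are 200 camera calls.

## Working session

There is one attempt and no reset: what is moved stays moved. The work goes in short steps, Python scripts to look and compute and a tool call to move; the robot and the scene stay as the last step left them, time stands still between calls to the robot, and variables do not carry over. Pictures are saved under pics/ and viewed, at most 10 in all, crops included, and the job is handed in when it is done.

Besides the shell and the picture viewer there is one more tool, called after "Call:" as name(argument=value, ...), one argument or row to a line, values as JSON. servo_tool: Moves the arm, as the interface text tells. Its arguments: {"type":"object","properties":{"motion":{"type":"array"},"force":{"type":"number"}},"required":["motion"]}

```bash
mkdir -p pics; ls; cat > h.py <<'E'
import numpy as np, cv2
from station import state, viewer, order, arm
from scipy.spatial.transform import Rotation as R
def cam(n):
    p=viewer.camera_params(n); return p
def rays(n,uv,shape=(420,560)):
    p=viewer.camera_params(n); f=shape[0]/2/np.tan(np.radians(p['vertical_fov'])/2)
    d=(np.atleast_2d(uv).astype(float)-[p['cx'],p['cy']])/f; s=d.copy()
    for _ in range(20): s=d/(1+p['k1']*(s**2).sum(1,keepdims=True))
    return p,np.c_[s,np.ones(len(s))]
E
python3 - <<'E'
from h import *
for n in ("scene","top"):
    im,d=viewer.snapshot(n); cv2.imwrite(f"pics/{n}0.png",im); np.save(f"{n}0.npy",d); print(viewer.camera_params(n))
print(state())
E
```

```text
pics
{'vertical_fov': 48.099939833131614, 'cx': 282.436220155959, 'cy': 209.63849627979872, 'k1': -0.136276909791767, 'position': array([ 1.03161166, -0.68681864,  1.1383607 ]), 'attitude': array([-137.48936131,    0.96298642,   35.13603814])}
{'vertical_fov': 49.99734874082474, 'cx': 276.798000894008, 'cy': 213.15166084343576, 'k1': 0.021678092054883313, 'position': array([0.29888765, 0.07511641, 1.63967055]), 'attitude': array([-174.79268118,    0.84949978,  -88.6858957 ])}
{'t': 0.1, 'joints': array([ 5.53454684e+01,  1.64505016e+01,  9.04147822e+01,  1.15495935e-03,
        7.32600279e+01, -8.59311366e+00]), 'qvel': array([-0.04035134, -0.12432869, -0.15142899,  0.1253874 , -0.02128948,
        0.02857894]), 'joint_torque': array([ 1.07649208e-03, -4.07297623e+01, -2.93698990e+01, -1.19663619e-04,
        3.39947772e-03,  2.83253246e-05]), 'ee_pos': array([0.2961603 , 0.60588929, 0.23005722]), 'tool_rot': array([-1.79876260e+02, -1.98164931e-02,  1.53938227e+02]), 'ft_force': array([-0.26065977, -0.65843306,  0.38712075]), 'moment': array([-0.01265572,  0.04365352, -0.020844  ]), 'grasp_force': 0.0, 'opening': 0.08543605006980412}
```

```bash
ls -R . | head -30
```

```text
.:
h.py
pics
scene0.npy
top0.npy

./pics:
scene0.png
top0.png
```

View pics/top0.png

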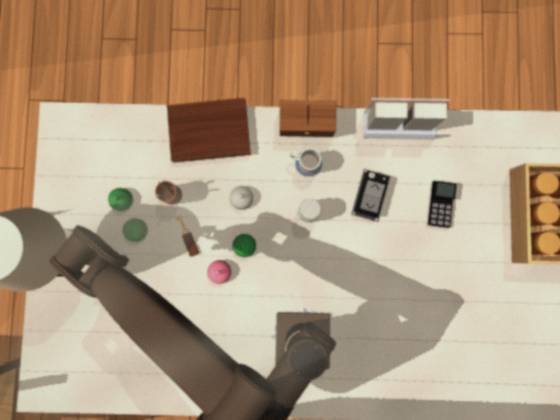

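View pics/scene0.png

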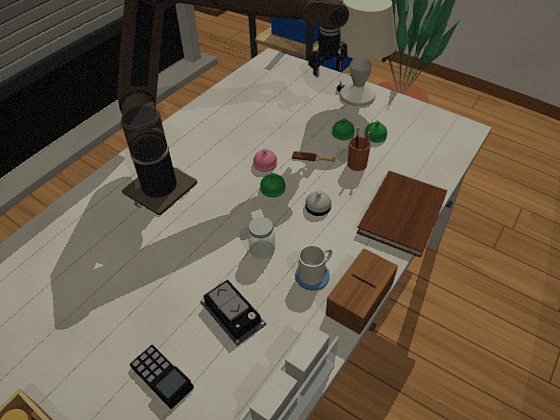

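The top view shows the chrome bell at about (241,197) and the station at (372,195). In the scene view they are at (318,203) and (233,308). The other bells are green or pink. Next I'll measure both.

```bash
cat >> h.py <<'E'
def pts(n,uv,z=None,d=None):
    p,r=rays(n,uv); M=R.from_euler('xyz',p['attitude'],degrees=True).as_matrix(); w=r@M.T
    if d is not None: return p['position']+w*np.asarray(d)[:,None]
    return p['position']+w*((z-p['position'][2])/w[:,2])[:,None]
E
python3 - <<'E'
from h import *
# cloud from depth, both views
for n in ("top","scene"):
    d=np.load(n+"0.npy"); im=cv2.imread(f"pics/{n}0.png")
    vv,uu=np.mgrid[:420,:560]; uv=np.c_[uu.ravel(),vv.ravel()]
    P=pts(n,uv,d=d.ravel()).reshape(420,560,3); np.save(n+"P.npy",P)
    c,rc=((241,197),(372,195)) if n=="top" else ((318,203),(233,308))
    print(n,"table z",P[260,300] if n=="top" else P[330,100])
    w=30
    for cc in (c,rc):
        sub=P[cc[1]-w:cc[1]+w,cc[0]-w:cc[0]+w].reshape(-1,3); s2=im[cc[1]-w:cc[1]+w,cc[0]-w:cc[0]+w].reshape(-1,3)
        if cc==c:
            m=(sub[:,2]>.015)&(sub[:,2]<.08); q=sub[m]
            q=q[np.linalg.norm(q[:,:2]-P[c[1],c[0],:2],axis=1)<.06]
            print(" bell",q.min(0),q.max(0),len(q)); t=q[np.argsort(q[:,2])[-6:]];print(t.round(4))
        else:
            m=(sub[:,2]>.03)&(sub[:,2]<.075); q=sub[m][:,:2].astype(np.float32); print(" station",cv2.minAreaRect(q),len(q))
            m=(sub[:,2]>.005)&(sub[:,2]<.075); q=sub[m][:,:2].astype(np.float32); print(" station foot",cv2.minAreaRect(q),len(q))
im=cv2.imread("pics/top0.png"); a=cv2.resize(im[165:230,210:275],(400,400),interpolation=cv2.INTER_CUBIC); b=cv2.resize(im[162:227,340:405],(400,400),interpolation=cv2.INTER_CUBIC)
im=cv2.imread("pics/scene0.png"); e=cv2.resize(im[180:220,298:338],(400,200*2),interpolation=cv2.INTER_CUBIC);
f=cv2.resize(im[270:350,190:270],(400,400),interpolation=cv2.INTER_CUBIC)
cv2.imwrite("pics/crop.png",cv2.resize(np.vstack([np.hstack([a,b]),np.hstack([e,f])]),(600,600)))
E
```

```text
top table z [ 0.27938022  0.01496587 -0.00122704]
 bell [0.46008794 0.19334438 0.01574945] [0.54239442 0.27693375 0.07510614] 428
[[0.496  0.229  0.0676]
 [0.5064 0.2364 0.068 ]
 [0.5064 0.2328 0.0688]
 [0.5027 0.2361 0.0692]
 [0.4956 0.2359 0.0694]
 [0.502  0.232  0.0751]]
 station ((0.5210805535316467, -0.23520050942897797), (0.08439767360687256, 0.15147674083709717), 74.9916000366211) 962
 station foot ((0.5231444239616394, -0.24088525772094727), (0.21731112897396088, 0.21603567898273468), 0.9507303237915039) 1363
scene table z [ 0.25826059 -0.49339056 -0.00116205]
 bell [0.46598927 0.18915271 0.01525877] [0.54512106 0.26616822 0.07365524] 432
[[0.5125 0.2271 0.0688]
 [0.4998 0.2293 0.0688]
 [0.4974 0.233  0.0688]
 [0.5053 0.2326 0.0691]
 [0.5004 0.2342 0.0695]
 [0.5077 0.2343 0.0737]]
 station ((0.5236753225326538, -0.2378614842891693), (0.08496040105819702, 0.15265370905399323), 73.82064819335938) 1508
 station foot ((0.5128887295722961, -0.2248600870370865), (0.1614503413438797, 0.20314913988113403), 41.583580017089844) 1936
```

View pics/crop.png

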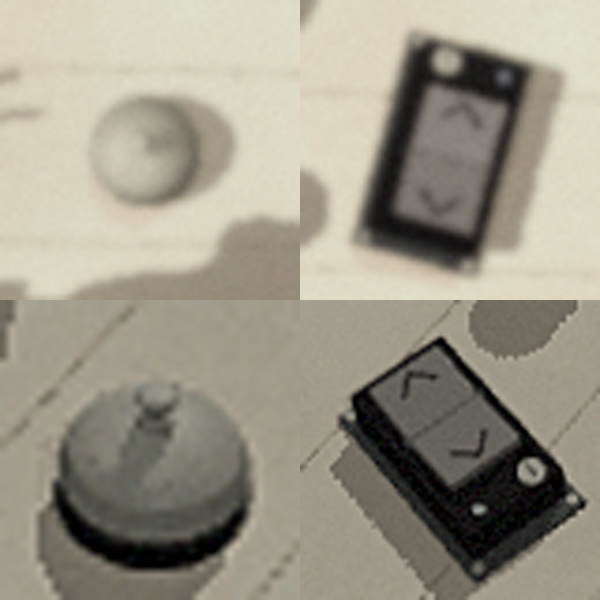

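The crops show the chrome head at about scene (319,192). The rocker's near half carries the arrow pointing down in the top view, and the lock is at the far end. I'll refine the rocker centre and the plunger point.

```bash
python3 - <<'E'
from h import *
print("plunger scene ray", pts("scene",[[318.9,192.0]],z=.066))
for n,(u,v) in (("top",(372,195)),("scene",(233,308))):
    im=cv2.imread(f"pics/{n}0.png"); P=np.load(n+"P.npy"); g=cv2.cvtColor(im,6)
    # housing dark vs rocker grey : otsu in the housing region
    H=((P[...,2]>.03)&(P[...,2]<.075)); H[:, :u-40]=0;H[:,u+40:]=0;H[:v-40]=0;H[v+40:]=0
    th,_=cv2.threshold(g[H].reshape(-1,1),0,255,cv2.THRESH_OTSU)
    m=(H&(g>th)).astype(np.uint8); k,l,s,_=cv2.connectedComponentsWithStats(m,connectivity=4); i=1+np.argmax(s[1:,4])
    vv,uu=np.nonzero(l==i); q=pts(n,np.c_[uu,vv],z=.050)[:,:2].astype(np.float32)
    print(n,th,len(q),cv2.minAreaRect(q),q.mean(0))
    hv,hu=np.nonzero(H); 
    c=np.array([.5225,-.2365]); a=np.radians(-15.6); ax=np.array([np.cos(a),np.sin(a)])
    Q=P[l==i]; s_=(Q[:,:2]-c)@ax
    for lo in np.arange(-.08,.07,.02):
        k_=(s_>lo)&(s_<lo+.02); print(round(lo+.01,3),k_.sum(),np.median(Q[k_,2]).round(4) if k_.any() else '')
# bell dome circle from cloud
for n in("top","scene"):
    P=np.load(n+"P.npy").reshape(-1,3); q=P[(np.linalg.norm(P[:,:2]-[.502,.233],axis=1)<.044)&(P[:,2]>.02)&(P[:,2]<.075)]
    from scipy.optimize import least_squares
    print(n,"head",np.median(q[q[:,2]>.062],0),len(q[q[:,2]>.062]))
    for b in((.03,.04),(.04,.05)): 
        k=q[(q[:,2]>b[0])&(q[:,2]<b[1])]; r=least_squares(lambda x:np.hypot(*(k[:,:2]-x[:2]).T)-x[2],[.5,.23,.04],loss='soft_l1',f_scale=.002).x; print(b,r,len(k))
E
```

```text
plunger scene ray [[0.50344747 0.23509767 0.066     ]]
top 78.0 513 ((0.5119565725326538, -0.2337283045053482), (0.06352569162845612, 0.10430285334587097), 74.15757751464844) [ 0.511526   -0.23394586]
-0.07 16 0.0512
-0.05 97 0.0527
-0.03 96 0.05
-0.01 103 0.049
0.01 102 0.0507
0.03 94 0.053
0.05 5 0.0326
0.07 0 
scene 56.0 740 ((0.5111175775527954, -0.23507553339004517), (0.06341012567281723, 0.10618479549884796), 74.56759643554688) [ 0.51146567 -0.23501094]
-0.07 12 0.0497
-0.05 139 0.0527
-0.03 149 0.0512
-0.01 150 0.0498
0.01 141 0.0514
0.03 136 0.0543
0.05 13 0.0541
0.07 0 
top head [0.49979777 0.23618822 0.06551936] 15
(0.03, 0.04) [0.5007658  0.23548888 0.03561543] 114
(0.04, 0.05) [0.50075985 0.23525107 0.02510833] 178
scene head [0.50465707 0.22929225 0.06699538] 21
(0.03, 0.04) [0.50342452 0.23338177 0.03644792] 110
(0.04, 0.05) [0.50423296 0.23177353 0.0260239 ] 157
```

```bash
cat >> h.py <<'E'
def shift(t):
    s=state(); M=R.from_euler('xyz',s['tool_rot'],degrees=True); return M.inv().apply(np.array(t)-s['ee_pos']).round(4), s['ee_pos'].round(4), s['ft_force'].round(2)
E
python3 -c "
from h import *
print(shift([.5025,.2345,.23]))"
```

```text
(array([-0.3485, -0.243 ,  0.0005]), array([0.2962, 0.6059, 0.2301]), array([-0.26, -0.66,  0.39]))
```

Call:
servo_tool(
  motion=[
    {"tx": -0.03, "ty": -0.021, "gripper": 0},
    {"tx": -0.07, "ty": -0.049, "gripper": 0},
    {"tx": -0.11, "ty": -0.077, "gripper": 0},
    {"tx": -0.15, "ty": -0.105, "gripper": 0},
    {"tx": -0.19, "ty": -0.133, "gripper": 0},
    {"tx": -0.23, "ty": -0.16, "gripper": 0},
    {"tx": -0.27, "ty": -0.188, "gripper": 0},
    {"tx": -0.31, "ty": -0.216, "gripper": 0},
    {"tx": -0.335, "ty": -0.234, "gripper": 0},
    {"tx": -0.3485, "ty": -0.243, "gripper": 0},
    {"tx": -0.3485, "ty": -0.243, "tz": 0.05, "gripper": 0},
    {"tx": -0.3485, "ty": -0.243, "tz": 0.1, "gripper": 0},
    {"tx": -0.3485, "ty": -0.243, "tz": 0.13, "gripper": 0},
    {"tx": -0.3485, "ty": -0.243, "tz": 0.14, "gripper": 0},
    {"tx": -0.3485, "ty": -0.243, "tz": 0.14, "gripper": 0},
  ],
)

```text
invalid input at $.motion[0]: expected keys tx, ty, tz, ax, ay, az, gripper
```

```bash
python3 - <<'E'
from h import *
print(shift([.5025,.2345,.068]),state()['t'],state()['tool_rot'],state()['opening'])
a,_=viewer.snapshot("scene"); b,_=viewer.snapshot("top")
cv2.imwrite("pics/near.png",np.hstack([cv2.resize(a[130:230,268:368],(400,400),interpolation=2),cv2.resize(b[140:240,190:290],(400,400),interpolation=2)]))
E
```

```text
(array([-0.3486, -0.2426,  0.1625]), array([0.2962, 0.6059, 0.2301]), array([-0.26, -0.66,  0.39])) 0.1 [-1.79876260e+02 -1.98164931e-02  1.53938227e+02] 0.08543605006980412
```

View pics/near.png

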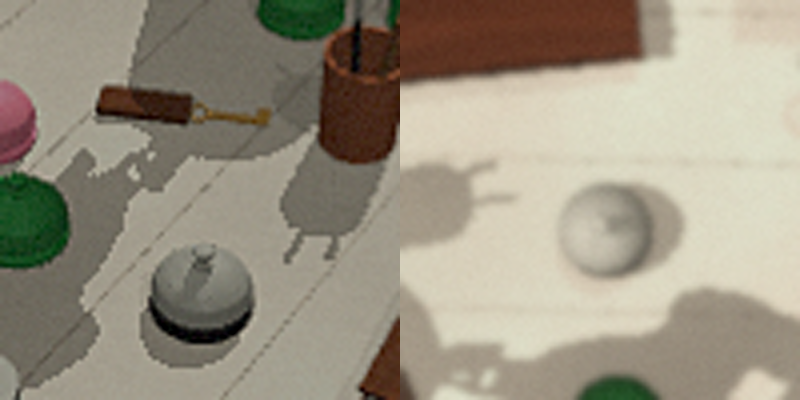

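The move was refused because every row needs all seven keys, so the picture only shows the untouched bell: head at about scene (319,192). I'll resend it with full rows.

Call:
servo_tool(
  motion=[
    {"tx": -0.03, "ty": -0.021, "tz": 0, "ax": 0, "ay": 0, "az": 0, "gripper": 0},
    {"tx": -0.07, "ty": -0.049, "tz": 0, "ax": 0, "ay": 0, "az": 0, "gripper": 0},
    {"tx": -0.11, "ty": -0.077, "tz": 0, "ax": 0, "ay": 0, "az": 0, "gripper": 0},
    {"tx": -0.15, "ty": -0.105, "tz": 0, "ax": 0, "ay": 0, "az": 0, "gripper": 0},
    {"tx": -0.19, "ty": -0.133, "tz": 0, "ax": 0, "ay": 0, "az": 0, "gripper": 0},
    {"tx": -0.23, "ty": -0.16, "tz": 0, "ax": 0, "ay": 0, "az": 0, "gripper": 0},
    {"tx": -0.27, "ty": -0.188, "tz": 0, "ax": 0, "ay": 0, "az": 0, "gripper": 0},
    {"tx": -0.31, "ty": -0.216, "tz": 0, "ax": 0, "ay": 0, "az": 0, "gripper": 0},
    {"tx": -0.335, "ty": -0.234, "tz": 0, "ax": 0, "ay": 0, "az": 0, "gripper": 0},
    {"tx": -0.3485, "ty": -0.243, "tz": 0, "ax": 0, "ay": 0, "az": 0, "gripper": 0},
    {"tx": -0.3485, "ty": -0.243, "tz": 0.05, "ax": 0, "ay": 0, "az": 0, "gripper": 0},
    {"tx": -0.3485, "ty": -0.243, "tz": 0.1, "ax": 0, "ay": 0, "az": 0, "gripper": 0},
    {"tx": -0.3485, "ty": -0.243, "tz": 0.13, "ax": 0, "ay": 0, "az": 0, "gripper": 0},
    {"tx": -0.3485, "ty": -0.243, "tz": 0.14, "ax": 0, "ay": 0, "az": 0, "gripper": 0},
    {"tx": -0.3485, "ty": -0.243, "tz": 0.14, "ax": 0, "ay": 0, "az": 0, "gripper": 0},
    {"tx": -0.3485, "ty": -0.243, "tz": 0.14, "ax": 0, "ay": 0, "az": 0, "gripper": 0},
  ],
)

```text
t: 2.2
ee_pos: [0.5041, 0.2356, 0.0933]
tool_rot: [179.9, 0.1, 154.0]
ft_force: [-0.6, 0.8, 0.5]
opening: -0.0001
grasp_force: 0.0
```

```bash
python3 - <<'E'
from h import *
print(shift([.5025,.2345,.068]),state()['t'],state()['tool_rot'],state()['opening'])
a,_=viewer.snapshot("scene"); b,_=viewer.snapshot("top")
cv2.imwrite("pics/near2.png",np.hstack([cv2.resize(a[130:230,268:368],(400,400),interpolation=2),cv2.resize(b[140:240,190:290],(400,400),interpolation=2)]))
E
```

```text
(array([ 0.001 , -0.0017,  0.0253]), array([0.5041, 0.2356, 0.0933]), array([-0.57,  0.78,  0.54])) 2.2 [1.79868382e+02 1.48377467e-01 1.53961746e+02] -8.34668537427352e-05
```

View pics/near2.png

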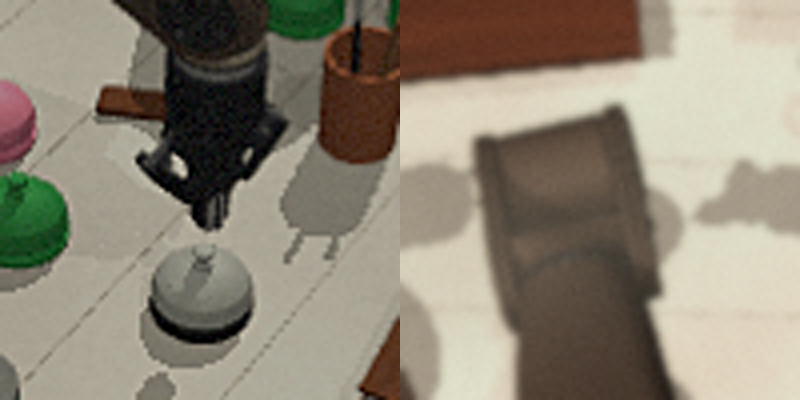

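The shut fingertips are at about (210,226) in the left half, right over the chrome head at (203,248). Now I'll press.

Call:
servo_tool(
  motion=[
    {"tx": 0.001, "ty": -0.0015, "tz": 0.01, "ax": 0, "ay": 0, "az": 0, "gripper": 0},
    {"tx": 0.001, "ty": -0.0015, "tz": 0.018, "ax": 0, "ay": 0, "az": 0, "gripper": 0},
    {"tx": 0.001, "ty": -0.0015, "tz": 0.023, "ax": 0, "ay": 0, "az": 0, "gripper": 0},
    {"tx": 0.001, "ty": -0.0015, "tz": 0.027, "ax": 0, "ay": 0, "az": 0, "gripper": 0},
    {"tx": 0.001, "ty": -0.0015, "tz": 0.03, "ax": 0, "ay": 0, "az": 0, "gripper": 0},
    {"tx": 0.001, "ty": -0.0015, "tz": 0.03, "ax": 0, "ay": 0, "az": 0, "gripper": 0},
    {"tx": 0.001, "ty": -0.0015, "tz": 0.03, "ax": 0, "ay": 0, "az": 0, "gripper": 0},
  ],
)

```text
t: 3.18
ee_pos: [0.5011, 0.234, 0.062]
tool_rot: [-179.9, -0.0, 154.0]
ft_force: [-3.4, -0.4, 6.7]
opening: -0.0
grasp_force: 3.1
```

Call:
servo_tool(
  motion=[
    {"tx": 0, "ty": 0, "tz": 0.001, "ax": 0, "ay": 0, "az": 0, "gripper": 0},
    {"tx": 0, "ty": 0, "tz": 0.002, "ax": 0, "ay": 0, "az": 0, "gripper": 0},
    {"tx": 0, "ty": 0, "tz": 0.002, "ax": 0, "ay": 0, "az": 0, "gripper": 0},
  ],
)

```text
t: 3.55
ee_pos: [0.5013, 0.2341, 0.0618]
tool_rot: [-179.9, -0.1, 154.0]
ft_force: [-7.4, -2.0, 14.6]
opening: 0.0003
grasp_force: 7.5
```

At the stop: the force doubled with no further travel. Lifting off.

Call:
servo_tool(
  motion=[
    {"tx": 0, "ty": 0, "tz": -0.008, "ax": 0, "ay": 0, "az": 0, "gripper": 0},
    {"tx": 0, "ty": 0, "tz": -0.03, "ax": 0, "ay": 0, "az": 0, "gripper": 0},
    {"tx": 0, "ty": 0, "tz": -0.07, "ax": 0, "ay": 0, "az": 0, "gripper": 0},
    {"tx": 0, "ty": 0, "tz": -0.11, "ax": 0, "ay": 0, "az": 0, "gripper": 0},
    {"tx": 0, "ty": 0, "tz": -0.14, "ax": 0, "ay": 0, "az": 0, "gripper": 0},
    {"tx": 0, "ty": 0, "tz": -0.14, "ax": 0, "ay": 0, "az": 0, "gripper": 0},
    {"tx": 0, "ty": 0, "tz": -0.14, "ax": 0, "ay": 0, "az": 0, "gripper": 0},
  ],
)

```text
t: 4.42
ee_pos: [0.5007, 0.2339, 0.1979]
tool_rot: [-179.9, -0.1, 153.9]
ft_force: [-0.6, 0.7, -0.5]
opening: -0.0002
grasp_force: 0.0
```

```bash
python3 - <<'E'
from h import *
c=np.array([.5113,-.2347]); a=np.radians(-15.6)
t=c-.035*np.array([np.cos(a),np.sin(a)]); print(t, shift([*t,.2]),state()['t'],state()['tool_rot'])
E
```

```text
[ 0.47758931 -0.22528781] (array([-0.1809, -0.4227, -0.0019]), array([0.5007, 0.2339, 0.1979]), array([-0.62,  0.74, -0.54])) 4.425 [-1.79949748e+02 -6.24009636e-02  1.53939960e+02]
```

Call:
servo_tool(
  motion=[
    {"tx": -0.01, "ty": -0.023, "tz": 0, "ax": 0, "ay": 0, "az": -0.02, "gripper": 0},
    {"tx": -0.03, "ty": -0.07, "tz": 0, "ax": 0, "ay": 0, "az": -0.04, "gripper": 0},
    {"tx": -0.05, "ty": -0.117, "tz": 0, "ax": 0, "ay": 0, "az": -0.06, "gripper": 0},
    {"tx": -0.07, "ty": -0.164, "tz": 0, "ax": 0, "ay": 0, "az": -0.08, "gripper": 0},
    {"tx": -0.09, "ty": -0.21, "tz": 0, "ax": 0, "ay": 0, "az": -0.1, "gripper": 0},
    {"tx": -0.11, "ty": -0.257, "tz": 0, "ax": 0, "ay": 0, "az": -0.12, "gripper": 0},
    {"tx": -0.13, "ty": -0.304, "tz": 0, "ax": 0, "ay": 0, "az": -0.14, "gripper": 0},
    {"tx": -0.15, "ty": -0.351, "tz": 0, "ax": 0, "ay": 0, "az": -0.16, "gripper": 0},
    {"tx": -0.167, "ty": -0.39, "tz": 0, "ax": 0, "ay": 0, "az": -0.18, "gripper": 0},
    {"tx": -0.177, "ty": -0.414, "tz": 0, "ax": 0, "ay": 0, "az": -0.183, "gripper": 0},
    {"tx": -0.181, "ty": -0.423, "tz": 0, "ax": 0, "ay": 0, "az": -0.183, "gripper": 0},
    {"tx": -0.181, "ty": -0.423, "tz": 0.04, "ax": 0, "ay": 0, "az": -0.183, "gripper": 0},
    {"tx": -0.181, "ty": -0.423, "tz": 0.08, "ax": 0, "ay": 0, "az": -0.183, "gripper": 0},
    {"tx": -0.181, "ty": -0.423, "tz": 0.115, "ax": 0, "ay": 0, "az": -0.183, "gripper": 0},
    {"tx": -0.181, "ty": -0.423, "tz": 0.12, "ax": 0, "ay": 0, "az": -0.183, "gripper": 0},
    {"tx": -0.181, "ty": -0.423, "tz": 0.12, "ax": 0, "ay": 0, "az": -0.183, "gripper": 0},
  ],
)

```text
t: 6.42
ee_pos: [0.4782, -0.225, 0.0794]
tool_rot: [180.0, -0.0, 164.5]
ft_force: [0.0, -0.3, 0.0]
opening: -0.0001
grasp_force: 0.0
```

```bash
python3 - <<'E'
from h import *
print(shift([.4776,-.2253,.053]),state()['t'],state()['tool_rot'],state()['opening'])
a,_=viewer.snapshot("scene")
cv2.imwrite("pics/st.png",cv2.resize(a[230:350,170:290],(600,600),interpolation=2))
E
```

```text
(array([ 0.0005, -0.0005,  0.0264]), array([ 0.4782, -0.225 ,  0.0794]), array([ 0.05, -0.26,  0.01])) 6.425 [ 1.79984160e+02 -2.07154202e-02  1.64462614e+02] -0.0001280641644662462
```

View pics/st.png

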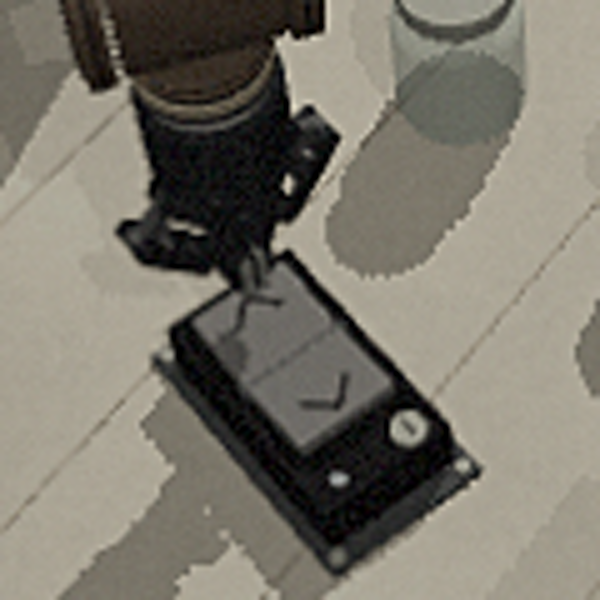

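The fingertips are at about (255,285), above the near half and its arrow, with the key lock at the far end (410,430). Pressing in small steps.

Call:
servo_tool(
  motion=[
    {"tx": 0.0005, "ty": -0.0005, "tz": 0.012, "ax": 0, "ay": 0, "az": 0, "gripper": 0},
    {"tx": 0.0005, "ty": -0.0005, "tz": 0.022, "ax": 0, "ay": 0, "az": 0, "gripper": 0},
    {"tx": 0.0005, "ty": -0.0005, "tz": 0.026, "ax": 0, "ay": 0, "az": 0, "gripper": 0},
    {"tx": 0.0005, "ty": -0.0005, "tz": 0.029, "ax": 0, "ay": 0, "az": 0, "gripper": 0},
    {"tx": 0.0005, "ty": -0.0005, "tz": 0.032, "ax": 0, "ay": 0, "az": 0, "gripper": 0},
    {"tx": 0.0005, "ty": -0.0005, "tz": 0.032, "ax": 0, "ay": 0, "az": 0, "gripper": 0},
    {"tx": 0.0005, "ty": -0.0005, "tz": 0.032, "ax": 0, "ay": 0, "az": 0, "gripper": 0},
  ],
)

```text
t: 7.35
ee_pos: [0.477, -0.2256, 0.048]
tool_rot: [180.0, -0.1, 164.4]
ft_force: [-4.7, 2.0, 6.4]
opening: -0.0001
grasp_force: 3.5
```

Call:
servo_tool(
  motion=[
    {"tx": 0, "ty": 0, "tz": 0.0015, "ax": 0, "ay": 0, "az": 0, "gripper": 0},
    {"tx": 0, "ty": 0, "tz": 0.003, "ax": 0, "ay": 0, "az": 0, "gripper": 0},
    {"tx": 0, "ty": 0, "tz": 0.003, "ax": 0, "ay": 0, "az": 0, "gripper": 0},
    {"tx": 0, "ty": 0, "tz": 0.003, "ax": 0, "ay": 0, "az": 0, "gripper": 0},
  ],
)

```text
t: 7.85
ee_pos: [0.4768, -0.2256, 0.0456]
tool_rot: [180.0, -0.2, 164.5]
ft_force: [-5.6, 3.2, 10.4]
opening: -0.0002
grasp_force: 5.5
```

Call:
servo_tool(
  motion=[
    {"tx": 0, "ty": 0, "tz": 0.001, "ax": 0, "ay": 0, "az": 0, "gripper": 0},
    {"tx": 0, "ty": 0, "tz": 0.002, "ax": 0, "ay": 0, "az": 0, "gripper": 0},
    {"tx": 0, "ty": 0, "tz": 0.0025, "ax": 0, "ay": 0, "az": 0, "gripper": 0},
    {"tx": 0, "ty": 0, "tz": 0.0025, "ax": 0, "ay": 0, "az": 0, "gripper": 0},
    {"tx": 0, "ty": 0, "tz": 0.0025, "ax": 0, "ay": 0, "az": 0, "gripper": 0},
  ],
)

```text
t: 8.48
ee_pos: [0.4768, -0.2256, 0.0446]
tool_rot: [180.0, -0.2, 164.5]
ft_force: [-9.4, 4.3, 19.9]
opening: -0.0004
grasp_force: 10.4
```

At the hard stop: 20 N at z = 44.6 mm. I'll check the rocker tilt and the bell before handing in.

Call:
servo_tool(
  motion=[
    {"tx": 0, "ty": 0, "tz": 0, "ax": 0, "ay": 0, "az": 0, "gripper": 0},
    {"tx": 0, "ty": 0, "tz": 0, "ax": 0, "ay": 0, "az": 0, "gripper": 0},
  ],
)

```text
t: 8.72
ee_pos: [0.4768, -0.2256, 0.0446]
tool_rot: [180.0, -0.2, 164.5]
ft_force: [-10.1, 4.5, 20.3]
opening: 0.0003
grasp_force: 10.4
```

```bash
python3 - <<'E'
from h import *
im,d=viewer.snapshot("scene"); vv,uu=np.mgrid[:420,:560]
P=pts("scene",np.c_[uu.ravel(),vv.ravel()],d=d.ravel())
a=np.radians(-15.6); ax=np.array([np.cos(a),np.sin(a)]); q=P[:,:2]-[.5113,-.2347]; s=q@ax; l=q@[-ax[1],ax[0]]
k=(abs(l)<.025)&(s>.012)&(s<.046)&(abs(P[:,2]-.05)<.03); f=np.polyfit(s[k],P[k,2],1)
print("far half fit",f,"z at 36mm",np.polyval(f,.036),k.sum())
q=P[(np.linalg.norm(P[:,:2]-[.502,.233],axis=1)<.06)&(P[:,2]>.015)&(P[:,2]<.075)]; print("bell",q.min(0),q.max(0))
print(state()['t'],state()['ft_force'])
E
```

```text
far half fit [-0.45088461  0.06614623] z at 36mm 0.049914388139135304 234
bell [0.46686531 0.18974917 0.01542684] [0.54824061 0.26718807 0.07226312]
8.775 [-10.23717565   4.94666151  18.96498518]
```

The bell has not moved. The tilt fit is contaminated by outliers, so I'll use binned medians instead.

```bash
python3 - <<'E'
from h import *
im,d=viewer.snapshot("scene"); vv,uu=np.mgrid[:420,:560]
P=pts("scene",np.c_[uu.ravel(),vv.ravel()],d=d.ravel()); P0=np.load("sceneP.npy").reshape(-1,3)
a=np.radians(-15.6); ax=np.array([np.cos(a),np.sin(a)])
for X in (P0,P):
    q=X[:,:2]-[.5113,-.2347]; s=q@ax; l=q@[-ax[1],ax[0]]
    print([np.median(X[(abs(l)<.025)&(abs(s-c)<.004)&(X[:,2]<.08),2]).round(4) for c in np.arange(.0,.06,.008)])
E
```

```text
[np.float64(0.0494), np.float64(0.0505), np.float64(0.0509), np.float64(0.0519), np.float64(0.0533), np.float64(0.0544), np.float64(0.0464), np.float64(0.0494)]
[np.float64(0.0498), np.float64(0.0525), np.float64(0.0556), np.float64(0.0583), np.float64(0.0609), np.float64(0.0323), np.float64(0.0608), np.float64(0.0311)]
```

The far-half slope is now 0.35 rad (0.11 + 0.24), so the rocker is at its stop. Handing in.

```bash
python3 -c "
from station import order
print(order.finish_job())"
```

```text
the job is handed in; nothing more can be done
None
```

I rang the bell once, pressing the plunger to its stop and letting it come back up, then handed the job in with the fingertips holding the near half of the rocker at its stop with about 20 N; the bell had not moved in the last check, but no verdict was returned.

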